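# Close up the row of pigment jars and put up the retaining bar

### The arm

A 7-joint arm with a two-finger parallel gripper is mounted at the origin on the work surface. World frame = base frame: x ahead of the robot, y to its left, z up, the work surface at z = 0. Lengths are in m, angles in rad, forces in N, time in s.
With the tool pointing down it reaches from about 0.4 to 0.85 m from the base axis. Payload 6.9 kg.
Tool frame: the origin (TCP) lies midway between the tips of the shut fingers; the grasp point (between the pads) lies behind it (ctrl.pinch_z is the z of the grasp point in the tool frame, in m); z points along the fingers, y is the line along which they close (so a half turn about z gives the same grasp; the last joint's range is limited). The gripper opens to 85 mm and grips with 20 to 120 N. Pads are 22 mm wide; open, the fingers measure 114 mm over their backs; the gripper's body (76 mm by 85 mm) begins 54 mm behind the grasp point. The pads swing forward as they close: fully open they stand 13 mm farther back than shut.
Start: joints at [1.431, 0.507, -0.238, 1.5, 0.126, 1.149, -0.155], TCP at [0.151, -0.606, 0.231] pointing down, gripper open.
Joint ranges: [-3.08, 3.08], [-0.24, 2.05], [-1.43, 1.35], [0, 2.5], [-1.52, 4.66], [0.17, 1.96], [-2.89, 2.89]. Speed limits (rad/s): [2.39, 2.39, 3.14, 3.14, 3.14, 3.14, 3.14].

### API

Orientations are given as a unit quaternion [w, x, y, z].
In Python, from station import ctrl, get_state, vision, ticket, models gives the robot as it stands. Calls block until the motion is done:
- ctrl.movep(position, orientation): joint-space move of the TCP to a pose.
- ctrl.movel(position, frame=None, max_speed=0.15): straight line of the TCP; frame=None keeps the orientation; max_speed is the mean speed in m/s.
- ctrl.set_joints(angles): joint-space move.
- ctrl.ungrasp() and ctrl.close_gripper(force=None): open the fingers fully, or close them until they stop; force is the grip in N (None keeps the last).
- ctrl.pause(seconds).
- ctrl.ik(position, orientation): joint angles nearest the present ones, or None.
- get_state(): the state.
- vision.grab_frame(name): name is "scene" or "top" or "wrist"; returns (picture, depth): 384x512x3 uint8, blue, green, red; 384x512 float32, m along the optical axis (not along the pixel's ray), 0 where there is no reading.
- vision.camera_info(name): a dict with "mtx" (3x3 intrinsics, pixels), "dist_coeffs" ([k1, k2, p1, p2, k3] as OpenCV has them; the pictures are not rectified), "R" (3x3) and "t" (3): a world point X has camera coordinates R X + t; the wrist camera has in their place "hand_eye" (4x4, takes a point from camera to tool coordinates, whose origin is the TCP and whose axes are the flange's). Camera axes: x right, y down, z forward; pixel columns grow to the right and rows downward; lengths in m; the calibration is good to about 2 mm. A picture is of the moment at which its call begins: read the wrist's pose just before it. camera_info takes no time and is no camera call.
A pose or a line that the arm cannot do raises ctrl.Unreachable and nothing moves.
- ticket.close_job(): hands the job in; it is judged then, once.
Trained networks look in the newest picture that a camera, given by its name, has taken for a name from the list of things; names that differ only in an ending like _2 or _b are one class to them, and where a whole thing is asked for, a point or a joint stands for the part that bears it (a point fixed in the world has none). Each returns a list of dicts, best first, with "p" (0 to 1); they miss things now and then, are a little off and sometimes report something else, mostly with a low value. They report only what shows in the picture. A call takes as long as a camera call.
- models.recognise(camera, target): "point" ([column, row] in pixels, amid what is visible of it).
- models.masks_of(camera, target): "mask" (384x512 bool, what is visible of it) and "point" ([column, row] in pixels, amid what is visible of it).
The state is a dict: "time": time; "qpos": joint angles; "qd": joint speeds; "tau": joint torques, N m; "tcp_pos": TCP position; "eef_rot": TCP orientation; "contact_force": force on the tool from outside, world axes, zero at the start; "wrist_torque": the same for the moment, N m; "width": finger opening in m; "gripper_force": force on a finger pad.
Only numpy, scipy, OpenCV 4.12 (cv2) and the standard library are available. Lean on these libraries where they do the work, as an engineer would, in place of code of your own. Each camera call takes 0.05 s, during which the arm holds its last target. There are 200 camera calls.

### The job

Close up the pigment rack: slide the four jars, without lifting or tipping them, into one straight row, square against the back rail and packed side by side, touching one another and the left end cheek (left as seen from the robot; any order). Then lay the retaining bar in front of them so that it sits down level in both V saddles, its caps outside the cheeks. Leave everything else on the bench and the rack where it stands.

Things in the scene. Friction and masses are not known exactly. Their poses are not given: they have to be found in the camera images.
- rack: Fixed low plywood jar rack. Origin on the bench below the middle of the back rail's front face; x from its open front to the rail (away from the robot), y left along the rail, z up. Board: top 30 mm above the bench, 436 mm wide, from the rail (x = 0) to its front edge at x = -185 mm. Rail: 40 mm above the board. End cheeks 12 mm thick, inner faces at y = +200 and -200 mm.
- rack_corner (a point): Point on the board's top where the rail's front face meets the inner face of the left (+y) cheek; axes as the rack's. Each cheek stands 55 mm above the board from the rail to 81 mm in front of it, then 26 mm to 131 mm in front, where it carries a steel V saddle for the bar.
- bar_seat (a point): Middle of the bar's axis when it lies in both saddles: 106 mm in front of the rail, midway between the cheeks, 40 mm above the board; axes as the rack's. Each 90 degree V opens upward, 42 mm wide at its mouth, 11 mm above this point.
- bar: Retaining bar: aluminium tube 14 mm in diameter with black end caps 20 mm square, 12 mm long; 472 mm long over the caps, 448 mm between (12 mm to spare outside each cheek). 0.13 kg. Origin at its middle on the axis, x along it, the same either way round. Starts on the bench resting on its caps, axis 10 mm above the bench, to the left or right of the rack.
- jar_yellow: Square glass jar of yellow pigment with a glass stopper: body 64 x 64 mm, 62 mm high, edges rounded 4 mm; neck and stopper (46 mm wide at most) up to 92 mm. 0.22 to 0.45 kg. Origin under its centre, z up, x and y square to its faces. Starts upright on the rack's board, near the rail or out on the board's front, up to 0.3 rad askew to the rack, beside its neighbours, none in front of another.
- jar_red: Square glass jar of red pigment with a glass stopper: body 64 x 64 mm, 62 mm high, edges rounded 4 mm; neck and stopper (46 mm wide at most) up to 92 mm. 0.22 to 0.45 kg. Origin under its centre, z up, x and y square to its faces. Starts upright on the rack's board, near the rail or out on the board's front, up to 0.3 rad askew to the rack, beside its neighbours, none in front of another.
- jar_green: Square glass jar of green pigment with a glass stopper: body 64 x 64 mm, 62 mm high, edges rounded 4 mm; neck and stopper (46 mm wide at most) up to 92 mm. 0.22 to 0.45 kg. Origin under its centre, z up, x and y square to its faces. Starts upright on the rack's board, near the rail or out on the board's front, up to 0.3 rad askew to the rack, beside its neighbours, none in front of another.
- jar_blue: Square glass jar of blue pigment with a glass stopper: body 64 x 64 mm, 62 mm high, edges rounded 4 mm; neck and stopper (46 mm wide at most) up to 92 mm. 0.22 to 0.45 kg. Origin under its centre, z up, x and y square to its faces. Starts upright on the rack's board, near the rail or out on the board's front, up to 0.3 rad askew to the rack, beside its neighbours, none in front of another.
- dropper: Bystander: small amber dropper bottle, 30 mm in diameter, 70 mm high, on the front right corner of the rack's board. Origin under its centre.
- straightedge: Bystander: flat wooden straightedge, 420 x 36 x 8 mm, on the bench on the side of the rack where the bar is not. Origin under its centre, x along it.
- solvent: Bystander: amber bottle, 64 mm in diameter, 170 mm high, on the bench far to the left. Origin under its centre.
- redpot: Bystander: white pot with a red cap, 68 mm in diameter, 120 mm high, on the bench far to the right. Origin under its centre.
- beaker: Bystander: glass beaker, 68 mm in diameter, 85 mm high, on the bench just behind the rack, to the left. Origin under its centre.
- muller: Bystander: glass muller, 60 mm in diameter, 70 mm high, on the bench just behind the rack, to the right. Origin under its centre.
- knife: Bystander: palette knife, 190 mm long, lying on the bench just behind the rack.

How it is judged:
By the outcome, as a careful person would: the job done as asked, in the order asked, and still so for the second after the job is handed in, with the robot touching nothing.
It also fails if it takes over 72 s, if anything falls off the work surface, if the arm or the gripper's body presses on something with over 40 N, if the wrist force passes 120 N, or if a joint passes its speed limit or range.

## Working session

There is one attempt and no reset: what is moved stays moved. The work goes in short steps, each a Python script; the robot and the scene stay as the last script left them, time stands still between calls to the robot, and variables do not carry over. Pictures are saved under pics/ and viewed, at most 10 in all, crops included, and the job is handed in when it is done.

```bash
ls; mkdir -p pics; python3 - <<'E'
from station import ctrl,get_state,vision
import cv2,numpy as np
s=get_state();print(s['time'],s['tcp_pos'],s['eef_rot'],ctrl.pinch_z,s['width'])
a,da=vision.grab_frame('scene');b,db=vision.grab_frame('top')
np.savez('f0.npz',a=a,da=da,b=b,db=db)
for n in('scene','top'):
  c=vision.camera_info(n);print(n,c['mtx'],c['dist_coeffs'],-c['R'].T@c['t'],c['R'])
print(vision.camera_info('wrist'))
cv2.imwrite('pics/a.png',a);cv2.imwrite('pics/b.png',b)
E
```

```text
pics
0.0 [ 0.15127467 -0.60588829  0.23043096] [-8.80434879e-04  9.92516581e-01  1.22106696e-01 -1.28997350e-04] -0.0187 0.08516303116015139
scene [[483.03244108   0.         256.2288516 ]
 [  0.         483.03244108 194.78005891]
 [  0.           0.           1.        ]] [0.00400535 0.         0.         0.         0.        ] [1.18967238 0.62322563 1.3274541 ] [[-0.71498394  0.69894438 -0.01657466]
 [ 0.58224962  0.58215306 -0.56752374]
 [-0.38701854 -0.41542095 -0.82319019]]
top [[433.70239722   0.         263.87750248]
 [  0.         433.70239722 193.90052164]
 [  0.           0.           1.        ]] [-0.00695324  0.          0.          0.          0.        ] [0.42914293 0.00703053 1.69778537] [[ 0.00883697 -0.99993879  0.00665761]
 [-0.99350451 -0.00953508 -0.11339257]
 [ 0.11344911 -0.00561232 -0.99352796]]
{'mtx': array([[328.04996426,   0.        , 253.64260497],
       [  0.        , 328.04996426, 195.68212778],
       [  0.        ,   0.        ,   1.        ]]), 'dist_coeffs': array([-0.06630926,  0.        ,  0.        ,  0.        ,  0.        ]), 'hand_eye': array([[-5.63550669e-04, -9.55132897e-01, -2.96177029e-01,
         7.62252720e-02],
       [ 9.99999802e-01, -6.20876143e-04,  9.94968167e-05,
        -1.35841920e-03],
       [-2.78921934e-04, -2.96176914e-01,  9.55133058e-01,
        -1.42961319e-01],
       [ 0.00000000e+00,  0.00000000e+00,  0.00000000e+00,
         1.00000000e+00]])}
```

View pics/a.png

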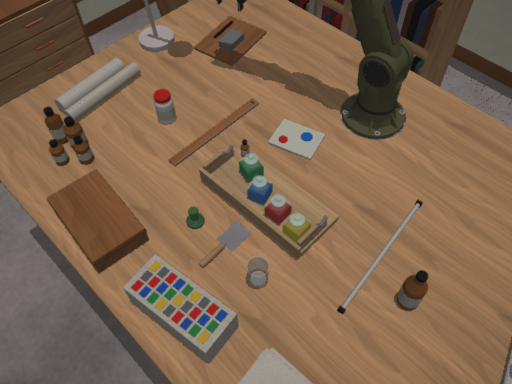

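View pics/b.png

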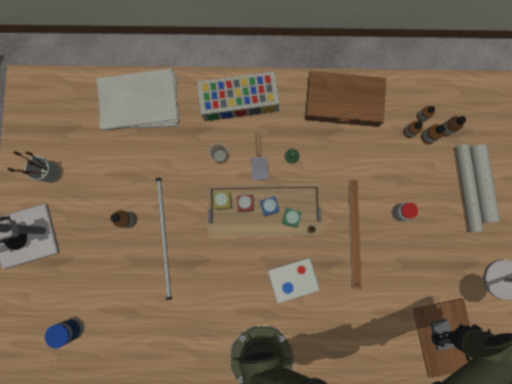

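Scene: the rack sits ahead of the robot with jars in the order yellow, red, blue, green from the left (top picture: about 222,200; 246,202; 269,206; 291,217). The bar is on the left, from (158,180) to (169,298), and the dropper is at (311,229). Next I'll get rough positions and a close wrist view.

```bash
cat > h.py <<'E'
from station import ctrl,get_state,vision,ticket,models
import cv2,numpy as np
from scipy.spatial.transform import Rotation as Rn
def Rq(q): return Rn.from_quat([q[1],q[2],q[3],q[0]]).as_matrix()
def campose(name,s=None):
    """camera->world R,t"""
    c=vision.camera_info(name)
    if name!='wrist': return c['R'].T,-c['R'].T@c['t']
    s=s or get_state();H=c['hand_eye'];R=Rq(s['eef_rot'])
    return R@H[:3,:3],R@H[:3,3]+s['tcp_pos']
def px2w(name,pts,z,pose):
    c=vision.camera_info(name);R,t=pose
    u=cv2.undistortPoints(np.array(pts,float).reshape(-1,1,2),c['mtx'],c['dist_coeffs']).reshape(-1,2)
    d=np.c_[u,np.ones(len(u))]@R.T
    return t+d*((np.asarray(z)-t[2])/d[:,2])[:,None]
def w2px(name,P,pose):
    c=vision.camera_info(name);R,t=pose
    r=cv2.Rodrigues(R.T)[0]
    return cv2.projectPoints(np.array(P,float).reshape(-1,1,3),r,-R.T@t,c['mtx'],c['dist_coeffs'])[0].reshape(-1,2)
def qdown(yaw):
    """tool down; tool y (closing line) at angle yaw+90deg.. tool x along yaw"""
    c,s=np.cos(yaw),np.sin(yaw)
    q=Rn.from_matrix(np.array([[c,s,0],[s,-c,0],[0,0,-1]])).as_quat()
    return [q[3],q[0],q[1],q[2]]
E
python3 - <<'E'
from h import *
p=campose('top')
print(px2w('top',[[158,180],[169,298]],[.01,.01],p))
print(px2w('top',[[222,200],[246,202],[269,206],[291,217]],.122,p))
print(px2w('top',[[212,187],[318,187]],.07,p), px2w('top',[[208,234],[320,236]],.03,p),px2w('top',[[311,229]],.1,p))
for yaw in(0,np.pi):
  for x in(.5,.55,.6):
    for z in (.4,.5): print(yaw,x,z,ctrl.ik([x,0,z],qdown(yaw)))
E
```

```text
[[0.67281104 0.41370242 0.01      ]
 [0.2192446  0.35542205 0.01      ]]
[[ 0.58521159  0.15073959  0.122     ]
 [ 0.57871323  0.0630867   0.122     ]
 [ 0.56486239 -0.02093792  0.122     ]
 [ 0.52548015 -0.10124914  0.122     ]]
[[ 0.63939926  0.19425837  0.07      ]
 [ 0.6432932  -0.20695111  0.07      ]] [[ 0.46306113  0.21010961  0.03      ]
 [ 0.45927886 -0.21888615  0.03      ]] [[ 0.48335205 -0.1764198   0.1       ]]
0 0.5 0.4 [ 0.65722295  0.30929655 -1.0041935   1.48359508  0.2605825   1.49090396
 -1.91680582]
0 0.5 0.5 [ 0.71021633  0.35947677 -1.22775678  1.22011497  0.34572429  1.78283911
 -1.9912167 ]
0 0.55 0.4 [ 0.55858017  0.40167746 -0.96686516  1.36371486  0.32776921  1.5427549
 -1.94931009]
0 0.55 0.5 [ 0.56422485  0.43879881 -1.13765062  1.09096897  0.41077384  1.83351558
 -1.99245783]
0 0.6 0.4 [ 0.44521091  0.47566691 -0.87397629  1.2291851   0.35891479  1.59170366
 -1.93333135]
0 0.6 0.5 [ 0.41844019  0.50499466 -1.00091495  0.93896818  0.44217594  1.88206047
 -1.94714983]
3.141592653589793 0.5 0.4 [ 0.81739584  0.43974864 -1.38136716  1.48225908  0.43134926  1.57095853
  1.02626947]
3.141592653589793 0.5 0.5 [ 0.74313575  0.39358852 -1.32939248  1.21982826  0.39279924  1.8043386
  1.09925979]
3.141592653589793 0.55 0.4 [ 0.66564935  0.48177458 -1.22445082  1.36259131  0.45117736  1.60008234
  1.06657462]
3.141592653589793 0.55 0.5 [ 0.59175751  0.46434784 -1.22482225  1.09064808  0.45407631  1.85282487
  1.10999889]
3.141592653589793 0.6 0.4 [ 0.60419033  0.62544003 -1.34552697  1.22720656  0.61528334  1.72133724
  0.98527778]
3.141592653589793 0.6 0.5 [ 0.48150203  0.56213431 -1.22519203  0.9380129   0.56613062  1.93348301
  1.10559434]
```

```bash
python3 - <<'E'
from h import *
ctrl.movep([.57,.09,.42],qdown(0))
s=get_state();a,d=vision.grab_frame('wrist')
print(s['time'],s['tcp_pos'],s['eef_rot'])
M={}
for n in['jar_yellow','jar_red','jar_blue','jar_green','dropper','bar','rack']:
    r=models.masks_of('wrist',n)
    if r: M[n]=r[0]['mask']; print(n,[(round(x['p'],2),np.round(x['point'])) for x in r[:3]])
np.savez('w1.npz',a=a,d=d,pos=s['tcp_pos'],rot=s['eef_rot'],**M)
cv2.imwrite('pics/w1.png',cv2.resize(a,(800,600),interpolation=cv2.INTER_CUBIC))
E
```

```text
3.0333 [0.57024718 0.08913271 0.41970102] [ 1.55277134e-04  9.99999767e-01 -6.30988637e-04 -2.08638160e-04]
jar_yellow [(0.74, array([208., 135.])), (0.66, array([381., 172.])), (0.62, array([300.,  37.]))]
jar_red [(0.78, array([269., 137.])), (0.68, array([208., 138.]))]
jar_blue [(0.82, array([328., 146.]))]
jar_green [(0.91, array([382., 174.])), (0.67, array([ 80., 166.])), (0.43, array([304., 146.]))]
dropper [(0.36, array([269., 138.]))]
bar [(0.89, array([ 79., 164.])), (0.72, array([268., 136.]))]
rack [(0.96, array([305., 146.])), (0.45, array([ 81., 167.]))]
```

View pics/w1.png

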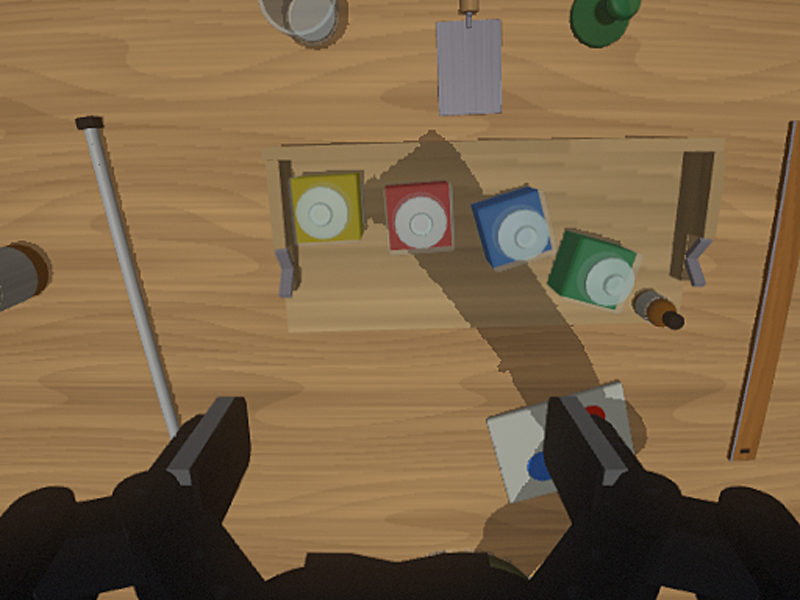

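The wrist picture (800x600) shows the rack with its rail at about (270–725, 145). Jars are at (325,207), (420,217), (512,227) and (595,268). The dropper is at (657,308), just right and in front of green. The bar's far cap is at (90,122). I'll now measure with depth.

```bash
cat > m.py <<'E'
from h import *
def cloud(d,pose):
    c=vision.camera_info('wrist');h,w=d.shape
    uv=np.stack(np.meshgrid(np.arange(w),np.arange(h)),-1).reshape(-1,1,2).astype(float)
    u=cv2.undistortPoints(uv,c['mtx'],c['dist_coeffs']).reshape(-1,2)
    P=np.c_[u,np.ones(len(u))]*d.reshape(-1,1)
    W=(P@pose[0].T+pose[1]).reshape(h,w,3); W[d<=0]=np.nan
    return W
def grow(ax,z0,z1,W,reg):
    m=(W[...,2]>z0)&(W[...,2]<z1)
    for k,(a,b) in enumerate(reg): m&=(W[...,k]>a)&(W[...,k]<b)
    return m
def jars(a,W,y0=-.25,y1=.25):
    """square fit to each jar's coloured pixels at body-top height"""
    hsv=cv2.cvtColor(a,cv2.COLOR_BGR2HSV);out={}
    for n,(h0,h1) in dict(yellow=(22,35),red=(172,183),green=(60,90),blue=(100,125)).items():
        H=hsv[...,0].astype(int); H=np.where(H<8,H+180,H) if n=='red' else H
        c=(H>=h0)&(H<=h1)&(hsv[...,1]>110)&(hsv[...,2]>50)
        m=c&(abs(W[...,2]-.092)<.008)&(W[...,0]>.4)&(W[...,0]<.7)
        m=cv2.morphologyEx(m.astype('uint8'),cv2.MORPH_OPEN,np.ones((3,3)))>0
        P=W[m][:,:2]
        if len(P)<50: out[n]=None;continue
        (cx,cy),(w,h),ang=cv2.minAreaRect((P*1000).astype(np.float32))
        ang=(ang+45)%90-45
        out[n]=(round(cx),round(cy),round(w),round(h),round(ang,1),len(P),round(np.median(W[m][:,2])*1000))
    return out
E
python3 - <<'E'
from m import *
f=np.load('w1.npz');s=dict(tcp_pos=f['pos'],eef_rot=f['rot']);pose=campose('wrist',s)
W=cloud(f['d'],pose);a=f['a'];z=W[...,2]
print('bench',np.nanmedian(z[5:60,150:170]),'board',np.nanmedian(z[195:205,200:280]))
# rail
for y in(.05,.0,-.05,-.12,-.17):
    m=(abs(W[...,1]-y)<.006)&(abs(W[...,0]-.65)<.06)
    x=W[m][:,0][abs(W[m][:,2]-.07)<.008]; print('rail y',y,len(x),np.round([x.min(),x.max()],4) if len(x) else '')
for x in(.57,.59,.61):
    m=(abs(W[...,0]-x)<.006)&(abs(z-.085)<.008)
    y=W[m][:,1]; L=y[y>.17];R=y[y<-.17]
    for q in(L,R): print('cheek x',x,len(q),np.round([q.min(),q.max()],4) if len(q) else '')
print(jars(a,W))
P=W[f['bar']]; print('bar z',np.nanpercentile(P[:,2],[10,50,90]),len(P))
P=P[(P[:,2]>.003)&(P[:,2]<.03)];v=cv2.fitLine(P[:,:2].astype(np.float32),cv2.DIST_HUBER,0,.001,.001).ravel();print('line',v,P[:,0].min(),P[:,0].max())
print('cap far px',px2w('wrist',np.array([[76,118],[103,117],[90,130]])/1.5625,.02,pose))
print('dropper',px2w('wrist',np.array([[655,305],[674,321]])/1.5625,[.06,.10],pose))
g=px2w('wrist',np.array([[268,147],[725,138],[290,331],[684,290],[286,252],[292,296],[704,240],[694,284]])/1.5625,[.07,.07,.03,.03,.081,.081,.081,.081],pose);print(g)
E
```

```text
bench 0.0005418955501680367 board 0.030035851639033717
rail y 0.05 76 [0.6152 0.6511]
rail y 0.0 84 [0.596  0.6526]
rail y -0.05 61 [0.6432 0.6531]
rail y -0.12 66 [0.6454 0.6569]
rail y -0.17 69 [0.6464 0.6579]
cheek x 0.57 135 [0.1711 0.2075]
cheek x 0.57 74 [-0.2163 -0.2031]
cheek x 0.59 104 [0.1823 0.2078]
cheek x 0.59 85 [-0.2164 -0.2016]
cheek x 0.61 150 [0.1701 0.2088]
cheek x 0.61 87 [-0.2149 -0.2011]
{'yellow': (593, 155, 60, 61, 3.0, 838, 92), 'red': (586, 70, 58, 56, 4.5, 555, 92), 'green': (532, -102, 55, 59, -15.9, 474, 92), 'blue': (574, -18, 57, 57, 17.8, 561, 92)}
bar z [0.01122018 0.01583273 0.01797864] 1772
line [0.99249816 0.12225951 0.52557814 0.3902033 ] 0.3085586390924153 0.6832900104403253
cap far px [[0.68079799 0.42017255 0.02      ]
 [0.68081794 0.39087594 0.02      ]
 [0.66843689 0.40678381 0.02      ]]
dropper [[ 0.4904339  -0.17961538  0.06      ]
 [ 0.48648104 -0.1798154   0.1       ]]
[[ 0.64756364  0.2093079   0.07      ]
 [ 0.65870932 -0.22042637  0.07      ]
 [ 0.45172581  0.20852949  0.03      ]
 [ 0.49838059 -0.22636247  0.03      ]
 [ 0.55066871  0.19602639  0.081     ]
 [ 0.50684983  0.1929156   0.081     ]
 [ 0.56292506 -0.208234    0.081     ]
 [ 0.51873153 -0.20541962  0.081     ]]
```

```bash
cat > r.py <<'E'
from m import *
O=np.array([.6418,-.0028]);T=.029
Rt=np.array([[np.cos(T),-np.sin(T)],[np.sin(T),np.cos(T)]])
def rw(x,y,z): return [*(O+Rt@np.array([x,y])),z]      # rack (z world) -> world
def wr(P): return Rt.T@(np.asarray(P)[:2]-O)
Z=.058
def force(base,ax):
    f=get_state()['contact_force']; return -(Rt.T@(f[:2]-base))[ax]
def press(p0,p1,ax,lim,fmax,v=.08,step=.0015):
    """line p0->p1 (rack xy), then on along axis ax in steps until fmax or lim"""
    ctrl.movel(rw(*p0,Z)); b=get_state()['contact_force'][:2]
    ctrl.movel(rw(*p1,Z),max_speed=v); p=np.array(p1,float)
    while (f:=force(b,ax))<fmax and p[ax]<lim:
        p[ax]+=step; ctrl.movel(rw(*p,Z),max_speed=.04)
    s=get_state();print('press end',np.round(wr(s['tcp_pos']),4),'cmd',p.round(4),'F',round(f,1),'t',round(s['time'],2))
    return p
E
python3 - <<'E'
from r import *
ctrl.close_gripper()
ctrl.movep(rw(-.185,-.096,.16),qdown(T))
ctrl.movel(rw(-.185,-.096,Z),max_speed=.2)
press((-.185,-.096),(-.082,-.096),0,-.068,8)
ctrl.movel(rw(-.14,-.096,Z))
press((-.14,-.013),(-.082,-.013),0,-.068,8)
E
```

```text
press end [-0.0836 -0.0968] cmd [-0.0805 -0.096 ] F 10.6 t 8.09
press end [-0.076  -0.0128] cmd [-0.073 -0.013] F 11.6 t 11.72
```

```bash
python3 - <<'E'
from r import *
ctrl.movel(rw(-.13,-.013,Z))
press((-.13,.074),(-.080,.074),0,-.066,14)
ctrl.movel(rw(-.13,.074,Z))
press((-.13,.159),(-.080,.159),0,-.066,14)
ctrl.movel(rw(-.14,.159,Z))
ctrl.movel(rw(-.14,-.05,.16),max_speed=.3)
ctrl.movep(rw(-.12,-.03,.36),qdown(T))
s=get_state();a,d=vision.grab_frame('wrist');W=cloud(d,campose('wrist',s))
for k,v in jars(a,W).items(): print(k,v, v and wr(np.array(v[:2])/1e3).round(4))
print(get_state()['time'])
cv2.imwrite('pics/w2.png',a)
E
```

```text
press end [-0.0758  0.0739] cmd [-0.0725  0.074 ] F 14.3 t 15.01
press end [-0.0756  0.1591] cmd [-0.071  0.159] F 17.8 t 18.53
yellow (605, 153, 59, 59, 2.3, 1224, 92) [-0.0323  0.1568]
red (607, 64, 55, 56, 1.2, 753, 92) [-0.0328  0.0678]
green (606, -101, 58, 57, -12.8, 463, 92) [-0.0386 -0.0971]
blue (610, -30, 56, 56, 1.0, 770, 92) [-0.0326 -0.0263]
20.9417
```

View pics/w2.png

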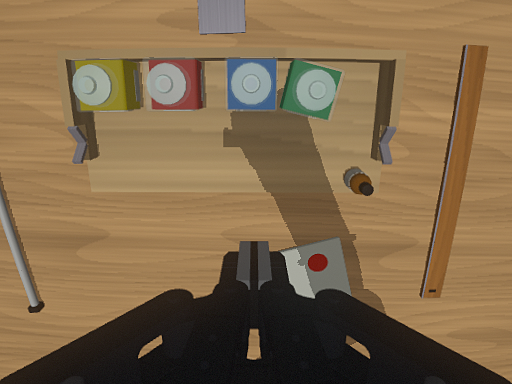

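Picture w2: yellow, red and blue stand flush on the rail. Green at (312,90) is still about 14° askew, with its corner against blue. I'll square it by pressing its right front corner, then push the row left.

```bash
python3 - <<'E'
from r import *
ctrl.movep(rw(-.125,-.117,.16),qdown(T))
ctrl.movel(rw(-.125,-.117,Z),max_speed=.2)
p=press((-.125,-.117),(-.084,-.117),0,-.068,20)
ctrl.movel(rw(-.11,-.117,Z))
ctrl.movel(rw(-.11,-.167,Z))     # clear of green on the right
ctrl.movel(rw(-.034,-.167,Z))
print(get_state()['contact_force'])
p=press((-.034,-.167),(-.034,-.080),1,-.060,20,v=.06)
E
```

```text
press end [-0.0764 -0.1172] cmd [-0.0705 -0.117 ] F 21.8 t 25.64
[-0.79858474  0.63193925  0.02072493]
press end [-0.0314 -0.0951] cmd [-0.034 -0.08 ] F 41.0 t 29.05
```

```bash
cat > look.py <<'E'
from r import *
def look(name):
    s=get_state();a,d=vision.grab_frame('wrist');W=cloud(d,campose('wrist',s))
    for k,v in jars(a,W).items(): print(k,v[2:] if v else v, v and wr(np.array(v[:2])/1e3).round(4))
    print(s['time']); cv2.imwrite(f'pics/{name}.png',a)
E
python3 - <<'E'
from look import *
ctrl.movel(rw(-.034,-.12,Z))
print(get_state()['contact_force'])
ctrl.movel(rw(-.034,-.12,.15),max_speed=.25)
ctrl.movep(rw(-.12,-.01,.33),qdown(T))
look('w3')
E
```

```text
[ 0.26163132  0.28669543 -0.33694404]
yellow (59, 73, 1.8, 1453, 92) [-0.0325  0.1488]
red (56, 56, 1.0, 927, 92) [-0.0324  0.0818]
green (56, 58, 1.8, 593, 92) [-0.0335 -0.0583]
blue (56, 56, 1.4, 956, 92) [-0.0332  0.0218]
30.8917
```

View pics/w3.png

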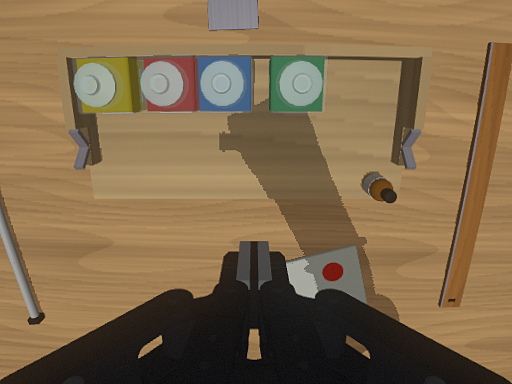

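Picture w3: all jars are square and on the rail, but the row jammed with green (297,84) about 16 mm short of blue (225,82). The wide finger linkage probably bore on green's stopper. I'll turn the tool 90° so its narrow side faces the jar and push gently.

```bash
python3 - <<'E'
from look import *
import r
q=get_state()['qpos']
for k in(1,-1): print(k,ctrl.ik(rw(-.034,-.14,.2),qdown(T+k*np.pi/2)))
k=min((1,-1),key=lambda k:abs(np.array(ctrl.ik(rw(-.034,-.14,.2),qdown(T+k*np.pi/2)))-q).sum())
Z=.062
ctrl.movep(rw(-.034,-.135,.17),qdown(T+k*np.pi/2))
ctrl.movel(rw(-.034,-.135,Z),max_speed=.2)
b=get_state()['contact_force'].copy()
y=-.106;ctrl.movel(rw(-.034,y,Z),max_speed=.1)
while y<-.060:
    y+=.004; ctrl.movel(rw(-.034,y,Z),max_speed=.06)
    s=get_state();f=s['contact_force']-b
    print(round(y,3),wr(s['tcp_pos']).round(4),f.round(1),round(s['tcp_pos'][2],4))
    if np.linalg.norm(f)>18: break
print(s['time'],k)
E
```

```text
1 [ 0.85850805  0.8897437  -1.4212812   1.53010982  0.88099852  1.48065212
 -0.55713357]
-1 [ 0.09590428  0.5367594   0.15846697  1.54063949 -0.09204474  1.0715031
 -2.83604119]
-0.102 [-0.034  -0.1022] [ 0.1  0.7 -0.3] 0.062
-0.098 [-0.0341 -0.0979] [ 0.2  0.8 -0.8] 0.0619
-0.094 [-0.0341 -0.0936] [-1.5 -0.2 -0.4] 0.062
-0.09 [-0.034  -0.0894] [ 0.8  0.5 -0.3] 0.062
-0.086 [-0.034  -0.0854] [ 0.6  0.9 -0.3] 0.062
-0.082 [-0.034  -0.0823] [ 0.5 -2.1  0.3] 0.062
-0.078 [-0.0341 -0.0782] [ 0.  -3.7 -0.6] 0.0619
-0.074 [-0.0341 -0.0745] [ 0.  -4.2 -0. ] 0.0619
-0.07 [-0.034  -0.0706] [-0.6 -5.1  0.5] 0.0619
-0.066 [-0.034  -0.0676] [-0.5 -7.5  1. ] 0.0619
-0.062 [-0.0341 -0.0677] [ -1.2 -18.8   5.4] 0.062
36.125 1
```

```bash
python3 - <<'E'
from look import *
ctrl.movel(rw(-.034,-.10,.062),max_speed=.1)
ctrl.movel(rw(-.034,-.11,.17),max_speed=.25)
ctrl.movep(rw(-.12,.06,.33),qdown(T))
look('w4')
ctrl.ungrasp()
yb=.1226;c=np.array([.4466,.3805]);g=c-.105*np.array([np.cos(yb),np.sin(yb)])
for q in (qdown(yb),qdown(yb+np.pi)):
  for z in(.25,.002): print('pick',g,z,ctrl.ik([*g,z],q))
for k in(1,-1):
  for z in(.25,.062): print('place',k,z,ctrl.ik(rw(-.106,-.105,z),qdown(T+k*np.pi/2)))
E
```

```text
yellow (59, 64, 2.0, 1468, 92) [-0.0321  0.1638]
red (55, 57, 1.4, 956, 92) [-0.0329  0.1018]
green (57, 57, 0.8, 777, 92) [-0.0334 -0.0202]
blue (56, 56, 1.6, 975, 93) [-0.0326  0.0408]
38.6
pick [0.34238813 0.36765922] 0.25 [-0.10997086  0.47740265 -1.14890172  1.77840687  0.46750977  1.19481492
 -2.844334  ]
pick [0.34238813 0.36765922] 0.002 [-0.58220346  0.6661255  -0.43619032  2.07396732  0.5575473   0.51602458
 -2.87863227]
pick [0.34238813 0.36765922] 0.25 [-0.07836263  0.50984218 -1.22399842  1.77813877  0.51029907  1.22174663
  0.24765952]
pick [0.34238813 0.36765922] 0.002 [-0.17033291  0.96640012 -1.22702296  2.06903039  1.12875317  1.02958183
 -0.31333068]
place 1 0.25 [ 0.93324607  0.69766856 -1.41006749  1.66235919  0.69945134  1.39747664
 -0.54415255]
place 1 0.062 [ 0.86338261  0.93384511 -1.2965821   1.89988781  1.00405865  1.16121828
 -0.79576916]
place -1 0.25 [ 0.04921065  0.37475869  0.15846373  1.6730125  -0.0648944   1.0989502
 -2.88622196]
place -1 0.062 [ 0.05499295  0.59193728  0.15841109  1.91003487 -0.14584794  0.65057737
 -2.80944007]
```

View pics/w4.png

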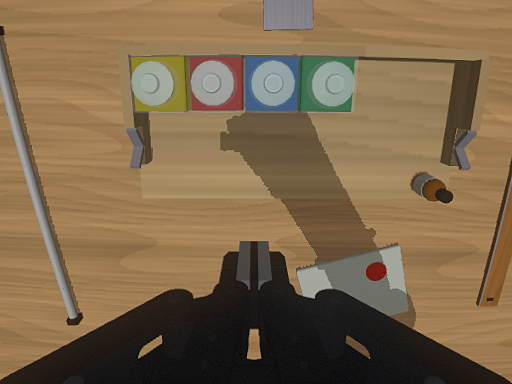

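Picture w4: the four jars are packed on the left cheek (130 to 357, rows 57–111), with green perhaps 1° off. I'll give green one gentle front press, then pick up the bar.

```bash
python3 - <<'E'
from look import *
ctrl.close_gripper(100)
ctrl.movep(rw(-.095,-.024,.13),qdown(T))
ctrl.movel(rw(-.095,-.024,Z),max_speed=.2)
press((-.095,-.024),(-.078,-.024),0,-.070,10)
ctrl.movel(rw(-.11,-.024,Z),max_speed=.25)
ctrl.movel(rw(-.16,-.0,.20),max_speed=.3)
yb=.1226;c=np.array([.4466,.3805]);g=c-.105*np.array([np.cos(yb),np.sin(yb)])
ctrl.ungrasp()
ctrl.movep([*g,.12],qdown(yb+np.pi))
s=get_state();print(s['time'],s['qpos'].round(2))
a,d=vision.grab_frame('wrist');cv2.imwrite('pics/w5.png',a)
# bar: check line near the grasp
W=cloud(d,campose('wrist',s));P=W.reshape(-1,3);P=P[(P[:,2]>.009)&(P[:,2]<.025)&(abs(P[:,1]-g[1])<.06)&(abs(P[:,0]-g[0])<.2)]
v=cv2.fitLine(P[:,:2].astype(np.float32),cv2.DIST_HUBER,0,.001,.001).ravel();print(v,len(P),g,'y at g',v[3]+(g[0]-v[2])*v[1]/v[0], P[:,0].min(),P[:,0].max())
for k in(1,-1):
  for z in(.25,.062):print(k,z,ctrl.ik(rw(-.106,-.105,z),qdown(T+k*np.pi/2)))
E
```

```text
press end [-0.076  -0.0241] cmd [-0.072 -0.024] F 15.6 t 43.2
46.775 [-0.13  0.72 -1.22  1.96  0.79  1.05 -0.03]
[0.9926025  0.12140924 0.33107537 0.36985266] 6249 [0.34238813 0.36765922] y at g 0.3712363711967294 0.21296351172333278 0.5098961337752999
1 0.25 [ 0.80841852  0.52459609 -1.04078104  1.66354088  0.47594414  1.23207708
 -0.30790714]
1 0.062 [ 0.69664701  0.7251779  -0.87894199  1.90175436  0.73040566  0.8719099
 -0.53176922]
-1 0.25 [-0.5109363   0.60001185  1.15228895  1.67948397 -0.57531607  1.24755094
 -2.34387691]
-1 0.062 [-0.39387039  0.79257297  0.95141103  1.91550994 -0.83881481  0.89394278
 -2.12003444]
```

View pics/w5.png

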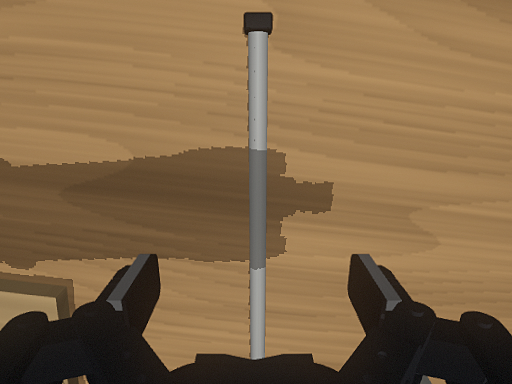

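Picture w5: the bar runs straight up the middle (258, rows 12–355) with its near cap at (258,22), as measured. Gripping its far half instead gives a compact swing to the place pose, so I'll check solvent clearance and reach first.

```bash
python3 - <<'E'
from look import *
f=np.load('f0.npz');p=campose('top')
print('solvent',px2w('top',[[124,219],[113,219],[136,219]],[.15,.1,.1],p))
yb=.1222;c=np.array([.4468,.3815]);g=c+.105*np.array([np.cos(yb),np.sin(yb)])
for z in(.12,.25,.002): print(g,z,ctrl.ik([*g,z],qdown(yb+np.pi)))
f=np.load('w1.npz');pw=campose('wrist',dict(tcp_pos=f['pos'],eef_rot=f['rot']))
print('solv edge',px2w('wrist',np.array([[50,270],[5,270]])/1.5625,[.05,.05],pw))
E
```

```text
solvent [[0.5110802  0.49592602 0.15      ]
 [0.51334378 0.5521544  0.1       ]
 [0.51414435 0.4676086  0.1       ]]
[0.551017   0.39429909] 0.12 [-0.10295923  0.91921519 -1.15774391  1.48546951  0.85648317  1.30121838
  0.34701423]
[0.551017   0.39429909] 0.25 [-0.10749417  0.802645   -1.21096303  1.30572891  0.74021838  1.50837976
  0.45405311]
[0.551017   0.39429909] 0.002 [-0.13191094  1.03705651 -1.05904408  1.58019808  0.97878421  1.13033445
  0.26001703]
solv edge [[0.52574374 0.45475102 0.05      ]
 [0.52623916 0.50657305 0.05      ]]
```

```bash
python3 - <<'E'
from look import *
yb=.1222;c=np.array([.4468,.3815]);g=c+.125*np.array([np.cos(yb),np.sin(yb)])
ctrl.movel([*g,.12],max_speed=.3)
ctrl.movel([*g,.002],max_speed=.15)
ctrl.close_gripper(100)
s=get_state();print(s['time'],s['tcp_pos'],s['width'],s['gripper_force'])
ctrl.movel([*g,.25],max_speed=.25)
s=get_state();print(s['time'],s['width'],s['wrist_torque'])
ctrl.movep(rw(-.106,-.125,.21),qdown(T+np.pi/2))
s=get_state();print(s['time'],s['tcp_pos'],s['width'])
a,d=vision.grab_frame('wrist');cv2.imwrite('pics/w6.png',a);np.savez('w6.npz',a=a,d=d,pos=s['tcp_pos'],rot=s['eef_rot'])
W=cloud(d,campose('wrist',s));Q=W.reshape(-1,3)
P=np.c_[(Q[:,:2]-O)@Rt,Q[:,2]];P=P[(P[:,2]>.17)&(P[:,2]<.28)&(abs(P[:,0]+.106)<.03)&(P[:,1]>-.05)]
for y in(-.03,.03,.1,.16,.2,.225):
    m=abs(P[:,1]-y)<.01
    if m.any(): print(y,np.median(P[m],0).round(4),P[m][:,2].max())
print(P[:,1].max())
E
```

```text
49.3583 [0.57096091 0.39686631 0.00254133] 0.01004404497287115 97.98482537269592
50.5 0.009733945506416613 [ 0.07987392 -0.19413202 -0.04386247]
52.4167 [ 0.54002539 -0.12939356  0.21024108] 0.009931433865193911
-0.03 [-0.1051 -0.0297  0.2228] 0.22591364353330923
-0.011741368192844192
```

View pics/w6.png

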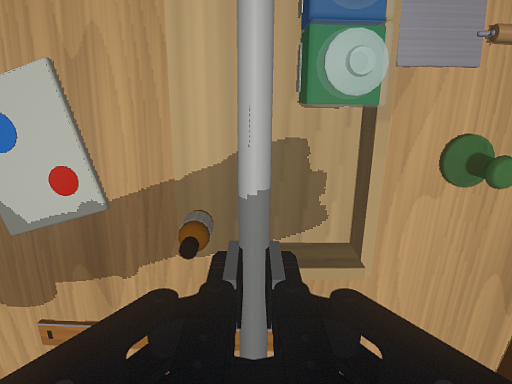

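Picture w6: the bar runs level from the fingers (255,250) up the picture, parallel to the rail and clear of green. Green is at (345,65), the dropper at (195,233). Lowering it now.

```bash
python3 - <<'E'
from look import *
x,y=-.106,-.125
b=get_state()['contact_force'][2]
ctrl.movel(rw(x,y,.075),max_speed=.12)
z=.075
while z>.0595:
    s=get_state();f=s['contact_force']-0
    print(round(z,4),f.round(1),round(s['tcp_pos'][2],4))
    if f[2]-b>5: break
    z-=.003;ctrl.movel(rw(x,y,z),max_speed=.06)
ctrl.ungrasp()
s=get_state();print(s['time'],s['contact_force'].round(1))
ctrl.movel(rw(x,y,.2),max_speed=.2)
ctrl.movep(rw(-.17,.03,.33),qdown(T))
s=get_state();a,d=vision.grab_frame('wrist');cv2.imwrite('pics/w7.png',cv2.resize(a,(800,600),interpolation=cv2.INTER_CUBIC))
W=cloud(d,campose('wrist',s));P=W.reshape(-1,3);P=np.c_[(P[:,:2]-O)@Rt,P[:,2]]
P=P[(abs(P[:,0]+.106)<.02)&(P[:,2]>.06)&(P[:,2]<.11)]
for yy in(-.23,-.17,-.1,0,.1,.17,.23):
    m=abs(P[:,1]-yy)<.008
    if m.any(): print(yy,np.median(P[m],0).round(4),P[m][:,2].max().round(4))
print(P[:,1].min(),P[:,1].max(),s['time'])
for k,v in jars(a,W).items(): print(k,v[2:] if v else v, v and wr(np.array(v[:2])/1e3).round(4))
E
```

```text
0.075 [-0.7 -1.  -0.5] 0.0757
0.072 [ 0.7 -0.4 -1.2] 0.0722
0.069 [-0.  -0.7 -1.2] 0.0688
0.066 [-0.5 -0.6 -1.6] 0.0658
0.063 [-3.3 -0.7  5.1] 0.0634
55.4583 [-0.1  0.4 -0.3]
-0.23 [-0.1073 -0.2261  0.0794] 0.0826
-0.17 [-0.1065 -0.1697  0.0763] 0.0787
-0.1 [-0.1065 -0.0996  0.0762] 0.0799
0 [-0.1073  0.      0.0763] 0.0792
0.1 [-0.106   0.1     0.0762] 0.0793
0.17 [-0.1054  0.1699  0.0759] 0.0788
0.23 [-0.1056  0.2277  0.0796] 0.0824
-0.23561624881335144 0.2367064011226166 57.6417
yellow (60, 65, 2.0, 1704, 92) [-0.0341  0.1619]
red (58, 57, 2.5, 1039, 92) [-0.0359  0.1009]
green (58, 59, 2.1, 1008, 92) [-0.0354 -0.0202]
blue (58, 57, 1.8, 1080, 92) [-0.0367  0.0399]
```

View pics/w7.png

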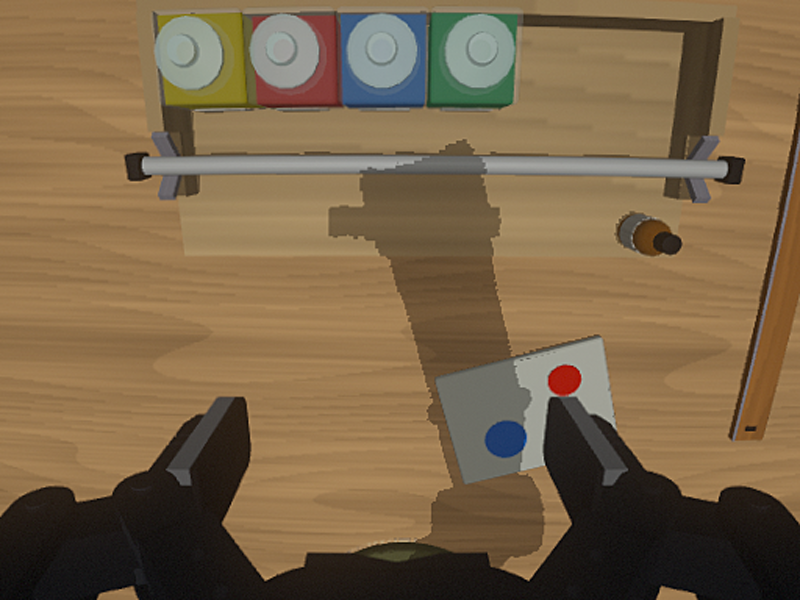

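The last picture shows the bar level in both saddles with its caps outside the cheeks at (137,166) and (733,170). The jars are in one packed row on the rail, and the robot is clear.

```bash
python3 -c "
from station import ticket;print(ticket.close_job())"
```

```text
the job is handed in; nothing more can be done
None
```

The four jars are packed in one row against the rail and left cheek, and the bar sits level in both saddles with its caps outside the cheeks; I handed the job in at about 58 s. In the first sideways push, though, the row jammed at 41 N and green may have tilted briefly, so the no-tipping rule or the 40 N limit may have been broken.

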